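# Load a locknut into its nest and stand the quick coupler in it

## Task

Set up the quick coupler for tightening: with the fingertips nudge the loose hexagon locknut along the deck of the nest (slide it, do not grip it or pick it up), in under the two hold-down lips, until it comes up to the stop and drops flat into the hexagon pocket; feel it home, never force it. Then lower the tall quick coupler upright through the bore of the nut until it stands on the pocket floor, and let go. Leave the short fitting, the filter cassette and the stopwatch where they are.

Things in the scene. Friction and masses are not known exactly. Their poses are not given: they have to be found in the camera images.
- base: Slotted steel sub-base fixed on the worktop, 300 (its x) x 150 x 8 mm, yaw within 0.4 rad of straight ahead. Origin: centre of its underside, z up. On it is clamped the nest: a dark plate 260 x 130 x 20 mm on the same centre line, square to it but anywhere within 20 mm either way along x. That offset is not measured. x runs from the nest's open end, where the nut starts, to its pocket end.
- base_deck (a point): Point above the middle of the sub-base at the height of the nest's flat top (the deck), 28 mm above the worktop; axes as the sub-base. Strap clamps, 5 to 10 mm high over the deck, lie at y +-57 to +-75 mm; else the deck before the guide is clear. Guide: two steel strips, 10 mm high, that flare at 16 degrees from y +-39 to y +-25 mm over 48 mm of x and end 14 mm before the pocket's centre.
- base_end (a point): Where the pocket's centre would be with the nest clamped mid-way (base x 60, deck height); truly it is anywhere from 40 to 80, y 0. Pocket: 43 mm across flats, two flats square to x, 5 mm deep, floor 23 mm above the worktop. End stop, 14 mm high, flush with its far flat. Side rails at y +-25; lips on them, 14 to 19 mm over the deck, reach in to y +-17 from 14 mm before the centre on.
- locknut_center (a point): Flat steel hexagon nut, loose on the deck: 41 mm across flats, 47.3 over corners, 12 mm thick, bore 27.6, 80 g. Point: its centre, half-way up (34 mm above the worktop on the deck, 29 when seated). z: its axis; x: square to a flat; y: to a corner. A broad straight pusher turns it till a flat lies on it; a narrow one lets it swivel. It drops only with flats square to base x. 1 mm play in the pocket.
- coupler_center (a point): Tall quick coupler: round steel, standing on the worktop left or right of the nest, 70 mm tall, 26 mm in diameter (25 at the foot), 110 g; grasp it round the body. Point: on its axis, 35 mm above its foot; z: its axis. Play in the nut's bore 1.3 mm all round. Standing on the pocket floor the point is 58 mm above the worktop; wrongly standing on the nut it would be 70 mm.
- short_fitting_center (a point): Short bulkhead fitting, not to be moved: steel, 46 mm tall with a 28 mm flange in its middle, standing on the worktop on the other side of the nest from the coupler. The point is half-way up.
- filter_cassette: Bystander: round clear filter cassette, 40 mm in diameter, 38 mm high, standing beyond the nest on the left. Origin at the centre of its underside.
- stopwatch: Bystander: black digital stopwatch lying on the worktop beyond the nest on the right, 61 x 54 x 16 mm. Origin at the centre of its underside.
Things that resemble listed ones, but are neither listed nor needed, are in the scene too. What is meant by the part that bears coupler_center is not pink or turquoise, and is the larger of those in its own colour.

How it is judged:
On the way:
1. The locknut lies flat in the hexagon pocket (z of locknut_center in the frame of base between 0.027 and 0.0305 m and angle between locknut_center's own z axis and vertical below 0.06 rad), for 0.2 s.
At the end, for the whole second after the job is handed in: The locknut lies flat on the pocket floor (tilt under 0.06 rad, height within 1.5 mm); the tall coupler stands upright (0.08 rad) in its bore on the pocket floor (axis within 4 mm of the nut's, height within 2.5 mm); both at rest (all of step 1 and horizontal distance between coupler_center and locknut_center below 0.004 m and height (world z) of coupler_center between 0.055 and 0.0605 m and angle between coupler_center's own z axis and vertical below 0.08 rad and linear speed of each of coupler, locknut below 0.02 m/s); the robot touches nothing.
It fails at once if The fingers push or grip the locknut, or the coupler is pressed on it, with more than 18 N (contact force between any of the fingers, coupler and locknut above 18 N).
It fails at once if The locknut is lifted off the deck by more than 15 mm (z of locknut_center in the frame of base above 0.049 m).
It fails at once if The coupler is knocked over (angle between coupler_center's own z axis and vertical above 0.5 rad).
It fails at once if The short fitting, the filter cassette or the stopwatch is moved by more than 15 mm (distance of any of short_fitting_center, filter_cassette, stopwatch from where it was at the start of the episode above 0.015 m).
It also fails if it takes over 67 s, if anything falls off the work surface, if the arm or the gripper's body presses on something with over 40 N, if the wrist force passes 120 N, or if a joint passes its speed limit or range.

## Robot

A 6-joint arm with a two-finger parallel gripper is mounted at the origin on a cart in front of the work surface, level with it; the furniture and walls round the work are solid. World frame = base frame: x ahead of the robot, y to its left, z up, the work surface at z = 0. Lengths are in m, angles in rad, forces in N, time in s.
With the tool pointing down it reaches from about 0.35 to 0.975 m from the base axis. Payload 4.9 kg.
Tool frame: the origin (TCP) lies on the mounting face of the last link; the fingertips stand 173 mm ahead of it and the grasp point (between the pads) lies 155 mm ahead of it; z points along the fingers, y is the direction in which the jaws open and shut (so a half turn about z gives the same grasp; the last joint's range is limited). The gripper opens to 85 mm and grips with 20 to 120 N. Pads are 22 mm wide; open, the fingers measure 114 mm over their backs; the gripper's body (76 mm by 85 mm) begins 54 mm behind the grasp point. The pads swing forward as they close: fully open they stand 13 mm farther back than shut.
Start: joints at [-1.312, 0.053, 1.613, -0, 1.476, -0.119], TCP at [0.231, -0.581, 0.405] pointing down, gripper open.
Joint ranges: [-3.01, 3.01], [-1.01, 2.22], [0.06, 2.58], [-1.02, 4.17], [0.09, 2.62], [-3.14, 3.14]. Speed limits (rad/s): [2.57, 2.57, 3.14, 3.14, 3.14, 3.14].

## Interface

Orientations are given as a unit quaternion [w, x, y, z].
In Python, from plant import manip gives the robot as it stands.
- The arm moves only by the tool play_rows, never from a script. Its argument "increments" is a list of rows, each an object with "offset": the shift along the tool's x, y, z in mm, a list of three; "twist": the turn about the tool's z in rad; "grip": the opening, from 0 (shut) to 1 (fully open). In form: [{"offset": [dx, dy, dz], "twist": twist, "grip": grip}, ...]. A call has 1 to 5 rows; each row is the pose to reach, as a shift and turn from the pose commanded when the call began, along the tool's axes at that moment; what a row does not reach only later rows make up. A row lasts 1/12 s, in which the tool goes at most 41.7 mm and 7.16 degrees, less where a joint would pass 70% of its speed; a pose out of reach is approached as far as the arm can. A call with a gripper value outside its range is refused whole. The fingers move at their own pace and stop on an object; the grip force is fixed at half the most. Time passes only in rows, so rows that repeat a pose let the fingers close. It gives the time, the measured TCP pose, the force and the opening at its end, in the units of the state.
- manip.state(): the state, without advancing time (a new reading comes with each control period).
- manip.grab_frame(name): name is "scene" or "top" or "wrist"; returns the picture (400x640x3 uint8, blue, green, red); there is no depth.
- manip.get_calibration(name): a dict with "fx", "fy", "cx", "cy" (pixels), "T" (4x4, takes a point from camera to world coordinates). Camera axes: x right, y down, z forward; pixel columns grow to the right and rows downward; lengths in m; the calibration is good to about 2 mm. A picture is of the moment at which its call begins: read the wrist's pose just before it. get_calibration takes no time and is no camera call; for the wrist camera it gives the pose at the moment of the call.
- manip.job_done(): hands the job in, once; it reports no verdict.
Trained networks look in the newest picture that a camera, given by its name, has taken for a name from the list of things; names that differ only in an ending like _2 or _b are one class to them, and where a whole thing is asked for, a point or a joint stands for the part that bears it (a point fixed in the world has none). Each returns a list of dicts, best first, with "p" (0 to 1); they miss things now and then, are a little off and sometimes report something else, mostly with a low value. They report only what shows in the picture. A call takes as long as a camera call. They do not tell look-alikes from the thing itself.
- manip.boxes_of(query, camera): "xyz" ([x, y, z] in m, in the coordinates of the camera as it stood for that picture, good to about 4 mm: the middle of the surface that is visible of it).
- manip.tip_of(query, camera): "xyz" ([x, y, z] in m, in the coordinates of the camera as it stood for that picture, good to about 4 mm: a listed point, or the origin of a listed thing).
The state is a dict: "time": time; "joint_pos": joint angles; "joint_vel": joint speeds; "joint_efforts": joint torques, N m; "tool_pos": TCP position; "tool_rot": TCP orientation; "contact_force": force on the tool from outside, world axes, zero at the start; "ft_torque": the same for the moment, N m; "gripper_width": opening from 0.0 (shut) to 1.0 (fully open).
Only numpy, scipy, OpenCV 4.12 (cv2) and the standard library are available. Lean on these libraries where they do the work, as an engineer would, in place of code of your own. Each camera call takes 0.05 s, during which the arm holds its last target. There are 200 camera calls.

## Working session

There is one attempt and no reset: what is moved stays moved. The work goes in short steps, Python scripts to look and compute and a tool call to move; the robot and the scene stay as the last step left them, time stands still between calls to the robot, and variables do not carry over. Pictures are saved under pics/ and viewed, about 8 in all and at most 12, crops included, and the job is handed in when it is done.

Besides the shell and the picture viewer there is one more tool, called as a command line: name --argument value ..., lists and objects as JSON in quotes. play_rows: Moves the arm, as the interface text tells. Its arguments: {"type":"object","properties":{"increments":{"type":"array"}},"required":["increments"]}

```bash
mkdir -p pics; ls; cat > h.py <<'E'
from plant import manip
import numpy as np, cv2
def w(name,p):
    T=np.array(manip.get_calibration(name)["T"]);return T[:3,:3]@np.array(p)+T[:3,3]
def ray(name,u,v,z):
    c=manip.get_calibration(name);T=np.array(c["T"])
    d=T[:3,:3]@np.array([(u-c["cx"])/c["fx"],(v-c["cy"])/c["fy"],1]);o=T[:3,3]
    return o+d*(z-o[2])/d[2]
def px(name,P):
    c=manip.get_calibration(name);T=np.array(c["T"]);q=T[:3,:3].T@(np.array(P)-T[:3,3])
    return c["fx"]*q[0]/q[2]+c["cx"],c["fy"]*q[1]/q[2]+c["cy"]
E
python3 - <<'E'
from h import *
np.set_printoptions(precision=4,suppress=True)
for n in("top","scene"):
    f=manip.grab_frame(n);cv2.imwrite(f"pics/{n}0.png",f)
    for q in["base_deck","base_end","locknut_center","coupler_center","short_fitting_center","base","filter_cassette","stopwatch"]:
        print(n,q,[(round(r["p"],2),w(n,r["xyz"]).round(4).tolist()) for r in manip.tip_of(q,n)])
s=manip.state();print(s)
print(manip.get_calibration("top")); print(manip.get_calibration("wrist"))
E
```

```text
pics
top base_deck []
top base_end []
top locknut_center [(0.42, [0.563, -0.0282, 0.034])]
top coupler_center [(0.58, [0.4509, 0.2376, 0.0385]), (0.56, [0.4385, 0.1645, 0.0299]), (0.48, [0.4101, 0.2793, 0.0365]), (0.48, [0.3779, 0.18, 0.0279]), (0.4, [0.5598, -0.0285, 0.0348])]
top short_fitting_center [(0.55, [0.485, -0.2921, 0.0262])]
top base [(0.65, [0.5605, -0.0265, 0.0366])]
top filter_cassette [(0.45, [0.6923, 0.221, 0.0004])]
top stopwatch [(0.76, [0.6317, -0.2918, 0.0012]), (0.15, [0.6898, 0.2241, 0.0016])]
scene base_deck [(0.37, [0.4541, 0.2333, 0.036])]
scene base_end [(0.72, [0.6321, -0.2874, -0.0027])]
scene locknut_center [(0.65, [0.5603, -0.0258, 0.0343])]
scene coupler_center [(0.81, [0.4127, 0.2776, 0.032]), (0.71, [0.387, 0.1837, 0.0209]), (0.69, [0.4533, 0.2281, 0.0347]), (0.54, [0.4425, 0.167, 0.0241])]
scene short_fitting_center [(0.5, [0.4847, -0.2888, 0.0188])]
scene base []
scene filter_cassette [(0.72, [0.4847, -0.2894, 0.0196]), (0.67, [0.6924, 0.2208, -0.0018])]
scene stopwatch [(0.47, [0.6343, -0.2851, -0.0001])]
{'time': 0.9, 'joint_pos': array([-1.312 ,
[... 327 characters left out ...]
ce': array([0.2509, 0.0556, 0.5186]), 'ft_torque': array([-0.0117,  0.0328,  0.0038]), 'gripper_width': 0.9993532275150514}
{'fx': 484.2325577106235, 'fy': 484.2325577106235, 'cx': 316.6837476924569, 'cy': 197.0351457165081, 'T': array([[ 0.0252, -0.9952,  0.0946,  0.4177],
       [-0.9996, -0.0259, -0.0057,  0.0091],
       [ 0.0081, -0.0944, -0.9955,  1.3288],
       [ 0.    ,  0.    ,  0.    ,  1.    ]])}
{'fx': 316.3868228001146, 'fy': 316.3868228001146, 'cx': 314.20557508724215, 'cy': 197.8152765915602, 'T': array([[ 0.3684, -0.8972, -0.2437,  0.2924],
       [-0.9297, -0.3556, -0.0962, -0.5568],
       [-0.0004,  0.262 , -0.9651,  0.3751],
       [ 0.    ,  0.    ,  0.    ,  1.    ]])}
```

```bash
python3 - <<'E'
from h import *
f=cv2.imread("pics/top0.png");g=cv2.resize(f[90:310,160:480],None,fx=2.5,fy=2.5,interpolation=cv2.INTER_CUBIC);cv2.imwrite("pics/topc.png",g)
E
```

```text
(no output)
```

View pics/topc.png

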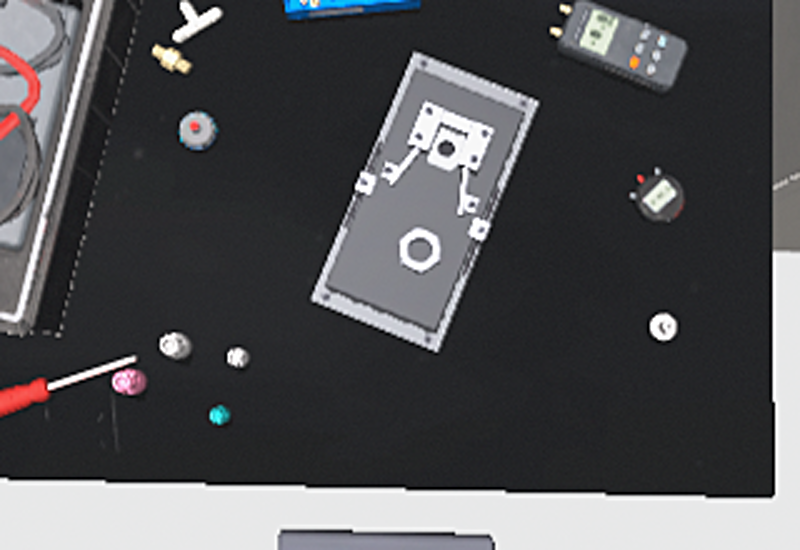

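View pics/scene0.png

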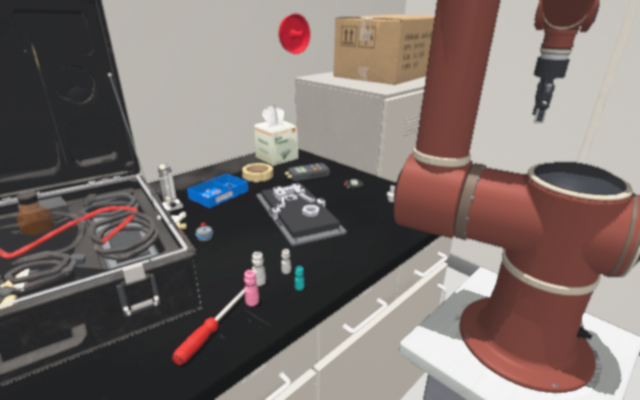

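The top view shows the nest with its pocket end up at crop (447,148) and the nut at (420,250). The larger grey figure, which is the coupler, is at (174,345). A smaller grey one is at (238,357), with pink and turquoise look-alikes nearby. The short fitting is at (663,326). The scene view agrees.

```bash
python3 - <<'E'
from h import *
c=[(415,52),(539,102),(437,352),(312,298)]
P=[ray("top",160+u/2.5,90+v/2.5,.008) for u,v in c]
for p in P: print(p.round(4))
m=sum(P)/4;d=(P[0]+P[1]-P[2]-P[3])/2;print("c",m,"len",np.linalg.norm(d),np.linalg.norm((P[0]+P[3]-P[1]-P[2])/2),"yaw",np.arctan2(d[1],d[0]))
print(ray("top",160+447/2.5,90+148/2.5,.028),ray("top",160+420/2.5,90+250/2.5,.04))
E
```

```text
[ 0.7853 -0.0183  0.008 ]
[ 0.7323 -0.1574  0.008 ]
[ 0.4522 -0.05    0.008 ]
[0.5076 0.0879 0.008 ]
c [ 0.61933442 -0.03445019  0.008     ] len 0.2986188637445218 0.14872423407714574 yaw -0.36552154889127997
[ 0.67377886 -0.05521445  0.028     ] [ 0.55988548 -0.02801422  0.04      ]
```

play_rows --increments '[{"offset": [30,-25,0],"twist": 0,"grip": 1},{"offset": [60,-55,0],"twist": 0,"grip": 1},{"offset": [90,-85,0],"twist": 0,"grip": 1},{"offset": [120,-110,0],"twist": 0,"grip": 1},{"offset": [150,-140,0],"twist": 0,"grip": 1}]'

```text
time: 1.32
tool_pos: [0.3185, -0.3946, 0.4048]
tool_rot: [0.0, 0.982, 0.187, 0.0]
contact_force: [0.4, 0.6, -0.1]
gripper_width: 1.003
```

play_rows --increments '[{"offset": [30,-28,0],"twist": 0.1,"grip": 0},{"offset": [60,-56,0],"twist": 0.2,"grip": 0},{"offset": [90,-84,0],"twist": 0.3,"grip": 0},{"offset": [120,-112,0],"twist": 0.37,"grip": 0},{"offset": [150,-140,0],"twist": 0.37,"grip": 0}]'

```text
time: 1.73
tool_pos: [0.4061, -0.2087, 0.4051]
tool_rot: [0.0, 1.0, 0.002, 0.001]
contact_force: [0.1, 0.4, 0.3]
gripper_width: 0.299
```

```bash
cat >> h.py <<'E'
def tool():
    from scipy.spatial.transform import Rotation as R
    s=manip.state();q=s["tool_rot"];return np.array(s["tool_pos"]),R.from_quat([q[1],q[2],q[3],q[0]]).as_matrix(),s
def delta(goal,yaw=None):
    p,M,s=tool();d=M.T@(np.array(goal)-p);y=np.arctan2(M[1,0],M[0,0])
    print("offset mm",(d*1e3).round(1),"tool yaw",round(y,4),"twist",None if yaw is None else round((y-yaw+np.pi)%(2*np.pi)-np.pi,4),"F",s["contact_force"].round(2),"t",round(s["time"],2))
E
python3 -c "
from h import *
delta([.502,-.0045,.405],-.3655)"
```

```text
offset mm [  97.  -203.8    0. ] tool yaw 0.005 twist 0.3705 F [0.12 0.39 0.29] t 1.73
```

play_rows --increments '[{"offset": [18,-37,0],"twist": 0.1,"grip": 0},{"offset": [36,-74,0],"twist": 0.2,"grip": 0},{"offset": [54,-111,0],"twist": 0.3,"grip": 0},{"offset": [72,-148,0],"twist": 0.371,"grip": 0},{"offset": [90,-184,0],"twist": 0.371,"grip": 0}]'

```text
time: 2.15
tool_pos: [0.4929, -0.0276, 0.4051]
tool_rot: [0.0, 0.983, -0.182, 0.001]
contact_force: [0.3, -2.0, -0.2]
gripper_width: -0.001
```

play_rows --increments '[{"offset": [13,-15,0],"twist": 0,"grip": 0},{"offset": [13,-15,0],"twist": 0,"grip": 0},{"offset": [13,-15,0],"twist": 0,"grip": 0}]'

```text
time: 2.4
tool_pos: [0.5104, -0.0194, 0.4046]
tool_rot: [0.0, 0.984, -0.18, -0.0]
contact_force: [-0.5, 0.3, -0.1]
gripper_width: -0.0
```

```bash
python3 - <<'E'
from h import *
np.save("wc.npy",manip.get_calibration("wrist")["T"])
f=manip.grab_frame("wrist");cv2.imwrite("pics/w1.png",f)
for q in["locknut_center","base_end","base_deck"]:
    print(q,[(round(r["p"],2),w("wrist",r["xyz"]).round(4).tolist()) for r in manip.tip_of(q,"wrist")])
delta([.502,-.0045,.405],-.3655)
E
```

```text
locknut_center [(0.9, [0.5587, -0.0243, 0.0361])]
base_end []
base_deck [(0.54, [0.5614, -0.0273, 0.0365])]
offset mm [-13.  -12.7  -0.3] tool yaw -0.3648 twist 0.0007 F [1.48 0.57 0.12] t 2.6
```

View pics/w1.png

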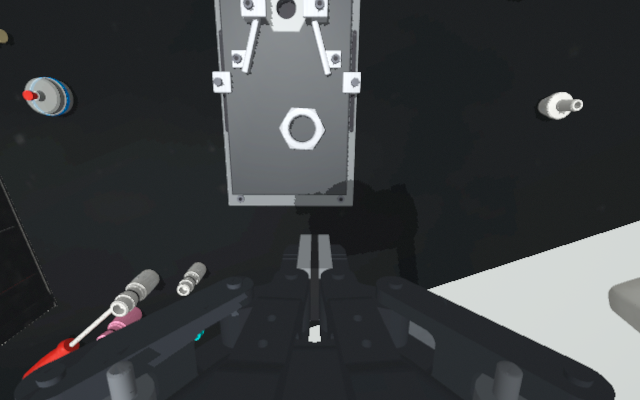

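play_rows --increments '[{"offset": [35,0,0],"twist": 0,"grip": 0},{"offset": [70,0,0],"twist": 0,"grip": 0},{"offset": [70,0,0],"twist": 0,"grip": 0},{"offset": [70,0,0],"twist": 0,"grip": 0}]'

```text
time: 2.93
tool_pos: [0.576, -0.0467, 0.4038]
tool_rot: [-0.0, 0.983, -0.182, -0.001]
contact_force: [-0.9, 0.2, 0.0]
gripper_width: -0.003
```

```bash
cat >> h.py <<'E'
C=np.array([.6193,-.0345]);YAW=-.3655
def b2w(x,y,z):
    c,s=np.cos(YAW),np.sin(YAW);return np.array([C[0]+c*x-s*y,C[1]+s*x+c*y,z])
def w2b(p):
    c,s=np.cos(YAW),np.sin(YAW);d=np.array(p)[:2]-C;return np.array([c*d[0]+s*d[1],-s*d[0]+c*d[1]])
def rect(img,cal,z,x0=-.16,x1=.16,y0=-.09,y1=.09,k=2500):
    # up = base +x, left = base +y ; pixel (u,v): y=y1-u/k, x=x1-v/k
    T=np.array(cal["T"]);q=[]
    src=[(x1,y1),(x1,y0),(x0,y0),(x0,y1)]
    for x,y in src:
        r=T[:3,:3].T@(b2w(x,y,z)-T[:3,3]);q.append((cal["fx"]*r[0]/r[2]+cal["cx"],cal["fy"]*r[1]/r[2]+cal["cy"]))
    W,H=int((y1-y0)*k),int((x1-x0)*k)
    M=cv2.getPerspectiveTransform(np.float32(q),np.float32([(0,0),(W,0),(W,H),(0,H)]))
    return cv2.warpPerspective(img,M,(W,H),flags=cv2.INTER_CUBIC)
E
python3 - <<'E'
from h import *
cal=manip.get_calibration("wrist");f=manip.grab_frame("wrist");cv2.imwrite("pics/w2.png",f)
c0=dict(cal);c0["T"]=np.load("wc.npy")
a=rect(cv2.imread("pics/w1.png"),c0,.028,k=1800);b=rect(f,cal,.028,k=1800)
o=np.hstack([a,b])
for i in range(-150,151,50):
    v=int((.16-i/1e3)*1800);cv2.putText(o,str(i),(0,v+4),0,.35,(0,255,255),1);cv2.line(o,(25,v),(32,v),(0,255,255),1)
    cv2.line(o,(324,v),(332,v),(0,255,255),1)
cv2.line(o,(162,0),(162,o.shape[0]),(0,255,255),1);cv2.line(o,(486,0),(486,o.shape[0]),(0,255,255),1)
cv2.imwrite("pics/r.png",o)
# nut fit
for n,im,cc in(("w1",cv2.imread("pics/w1.png"),c0),("w2",f,cal)):
    r=rect(im,cc,.040,k=4000,x0=-.10,x1=-.02,y0=-.055,y1=.03)
    g=cv2.cvtColor(r,cv2.COLOR_BGR2GRAY);_,t=cv2.threshold(g,0,255,cv2.THRESH_OTSU)
    cs,_=cv2.findContours(t,0,2);k=max(cs,key=cv2.contourArea);m=cv2.moments(k)
    u,v=m["m10"]/m["m00"],m["m01"]/m["m00"]
    h=cv2.convexHull(k)[:,0].astype(float)-[u,v]
    # width vs dir: min width -> flat normal
    A=np.deg2rad(np.arange(0,180,1));wd=[np.ptp(h@[np.cos(x),np.sin(x)])/4 for x in A]
    s=sum(wd[i]*np.exp(1j*6*A[i]) for i in range(180));ph=(np.angle(s)+np.pi)/6
    print(n,"nut b x,y mm",(-.02-v/4000)*1e3,(.03-u/4000)*1e3,"area",m["m00"]/16e0,"w",min(wd),max(wd),"flat-normal img angles mod60",np.rad2deg(ph)%60)
E
```

```text
w1 nut b x,y mm -57.28901306117232 -11.486207288404035 area 1466.65625 w 41.73778981023857 47.09037324410635 flat-normal img angles mod60 32.777720916129844
w2 nut b x,y mm -56.85421275419042 -11.170920899628463 area 1469.125 w 41.49875000283791 47.22870549767667 flat-normal img angles mod60 32.74823245762513
```

View pics/r.png

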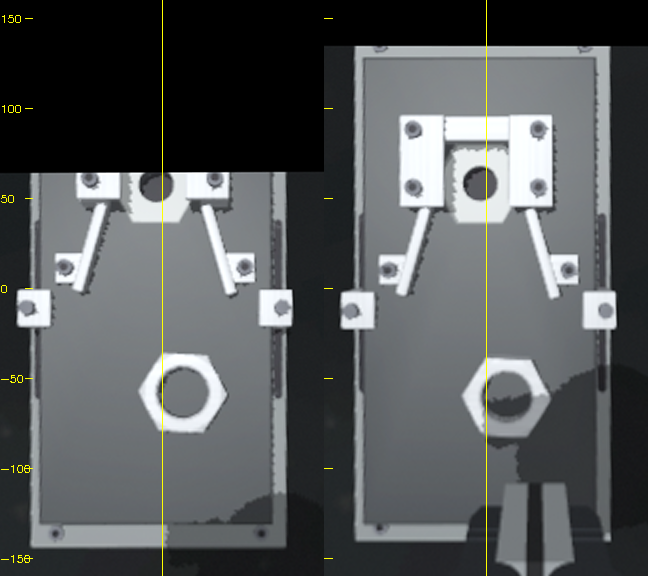

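```bash
python3 - <<'E'
from h import *
p,M,s=tool()
for z in(.155,.173):print(px("wrist",p+M@[0,0,z]),px("wrist",p+M@[.011,0,z]), px("wrist",p+M@[.011,.0145,z]))
f=cv2.imread("pics/w2.png")[215:345,250:380];cv2.imwrite("pics/tip.png",cv2.resize(f,None,fx=4,fy=4))
E
```

```text
(np.float64(313.9276833587501), np.float64(269.6294942787915)) (np.float64(313.90913183654845), np.float64(246.38858550038208)) (np.float64(347.74790993049544), np.float64(246.3800358698881))
(np.float64(313.9766835138206), np.float64(252.03618729676109)) (np.float64(313.96116341305685), np.float64(231.10254858147528)) (np.float64(343.9569402681759), np.float64(231.09409289389643))
```

View pics/tip.png

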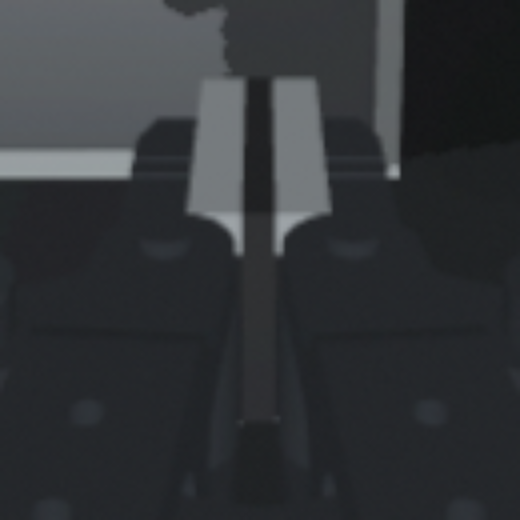

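The fingertips sit where the calibration predicts, within about 1 mm. The nest's centre line lies 3.5 mm off the top-camera estimate. The nut is about 2.75° off square.

```bash
cat >> h.py <<'E'
C=b2w(0,.0035,0)[:2]  # wrist-refined; nut (-.057,-.0148), pocket (.0582,0)
E
python3 -c "
from h import *
print(w2b(tool()[0]))
delta(b2w(-.105,-.0148,.205),YAW)"
```

```text
[-0.0368347  -0.03009921]
offset mm [-67.9 -15.4 199.3] tool yaw -0.3651 twist 0.0004 F [-0.2  -0.21  0.73] t 2.98
```

play_rows --increments '[{"offset": [-36,-8,0],"twist": 0,"grip": 0.1},{"offset": [-68,-15.4,15],"twist": 0,"grip": 0.1},{"offset": [-68,-15.4,55],"twist": 0,"grip": 0.1},{"offset": [-68,-15.4,95],"twist": 0,"grip": 0.1},{"offset": [-68,-15.4,130],"twist": 0,"grip": 0.1}]'

```text
time: 3.4
tool_pos: [0.5157, -0.0062, 0.2742]
tool_rot: [-0.0, 0.984, -0.181, 0.001]
contact_force: [0.1, 0.0, -0.1]
gripper_width: 0.099
```

play_rows --increments '[{"offset": [0,0,25],"twist": 0,"grip": 0.1},{"offset": [0,0,45],"twist": 0,"grip": 0.1},{"offset": [0,0,55],"twist": 0,"grip": 0.1},{"offset": [0,0,55],"twist": 0,"grip": 0.1}]'

```text
time: 3.73
tool_pos: [0.5156, -0.0064, 0.2176]
tool_rot: [0.0, 0.984, -0.181, -0.002]
contact_force: [-0.3, 0.3, -0.2]
gripper_width: 0.099
```

```bash
python3 -c "
from h import *
print(w2b(tool()[0]))
delta(b2w(-.105,-.0148,.205),YAW)
f=manip.grab_frame('wrist');cv2.imwrite('pics/w3.png',f)"
```

```text
[-0.106856  -0.0143444]
offset mm [ 1.9  0.4 12.6] tool yaw -0.3636 twist 0.0019 F [-0.34  0.34 -0.22] t 3.73
```

View pics/w3.png

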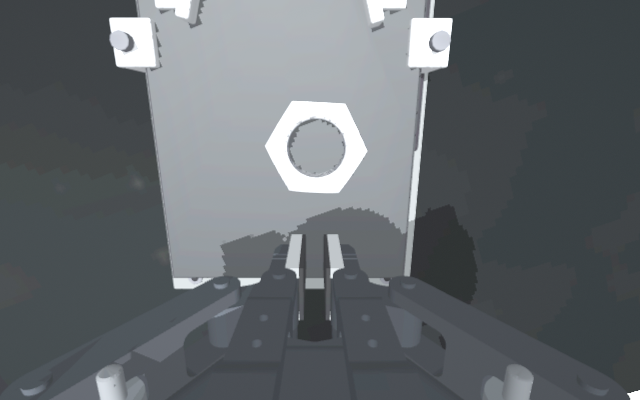

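The fingers are lined up behind the nut (columns 315 against 316).

play_rows --increments '[{"offset": [0,0,8],"twist": 0,"grip": 0.1},{"offset": [2,0,12],"twist": 0.001,"grip": 0.1},{"offset": [5,0,12.5],"twist": 0.002,"grip": 0.1},{"offset": [8,0,12.5],"twist": 0.002,"grip": 0.1},{"offset": [11,0,12.5],"twist": 0.002,"grip": 0.1}]'

```text
time: 4.2
tool_pos: [0.5284, -0.0106, 0.2079]
tool_rot: [-0.0, 0.983, -0.182, 0.001]
contact_force: [0.8, 1.0, 0.6]
gripper_width: 0.097
```

play_rows --increments '[{"offset": [3,0,0],"twist": 0,"grip": 0.1},{"offset": [5,0,0],"twist": 0,"grip": 0.1},{"offset": [7,0,0],"twist": 0,"grip": 0.1},{"offset": [9,0,0],"twist": 0,"grip": 0.1},{"offset": [11,0,0],"twist": 0,"grip": 0.1}]'

```text
time: 4.62
tool_pos: [0.5381, -0.0144, 0.2072]
tool_rot: [-0.0, 0.983, -0.182, -0.0]
contact_force: [-0.2, 0.9, 0.3]
gripper_width: 0.1
```

play_rows --increments '[{"offset": [2,0,0],"twist": 0,"grip": 0.1},{"offset": [4,0,0],"twist": 0,"grip": 0.1},{"offset": [6,0,0],"twist": 0,"grip": 0.1},{"offset": [8,0,0],"twist": 0,"grip": 0.1},{"offset": [10,0,0],"twist": 0,"grip": 0.1}]'

```text
time: 5.03
tool_pos: [0.5475, -0.018, 0.2072]
tool_rot: [-0.0, 0.983, -0.182, -0.0]
contact_force: [-0.4, 0.2, 1.1]
gripper_width: 0.095
```

```bash
cat >> h.py <<'E'
def nut(save,z=.040,rng=(-.10,.03,-.055,.04)):
    cal=manip.get_calibration("wrist");f=manip.grab_frame("wrist");cv2.imwrite(f"pics/{save}.png",f)
    x0,x1,y0,y1=rng;r=rect(f,cal,z,x0,x1,y0,y1,4000);cv2.imwrite(f"pics/{save}_r.png",r)
    g=cv2.cvtColor(r,cv2.COLOR_BGR2GRAY);
    c=cv2.HoughCircles(cv2.medianBlur(g,7),cv2.HOUGH_GRADIENT,2,100,param1=100,param2=25,minRadius=50,maxRadius=60)
    for u,v,R in([] if c is None else c[0][:3]):print("bore b mm",(x1-v/4000)*1e3,(y1-u/4000)*1e3,"r",R/4)
    p=tool()[0];print("tcp b mm",w2b(p)*1e3,"tip z",p[2]-.173)
E
python3 -c "
from h import *
nut('w4');delta(b2w(0,0,.205),YAW)"
```

```text
bore b mm -41.249996 -14.249999 r 14.7
bore b mm -67.25 -40.250004 r 14.7
tcp b mm [-72.6638848 -13.7968282] tip z 0.03428991811165505
offset mm [ 72.7 -13.8   2.3] tool yaw -0.3653 twist 0.0002 F [ 0.41 -0.61  0.43] t 5.08
```

View pics/w4.png

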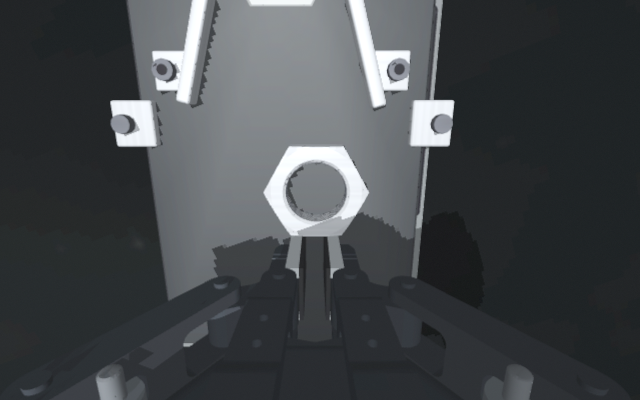

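The flat now lies on the pusher. The nut is at base (-41, -14). I'll push it obliquely toward the centre line.

play_rows --increments '[{"offset": [3,-0.6,1],"twist": 0,"grip": 0.1},{"offset": [6,-1.2,2],"twist": 0,"grip": 0.1},{"offset": [9,-1.8,2],"twist": 0,"grip": 0.1},{"offset": [12,-2.4,2],"twist": 0,"grip": 0.1},{"offset": [15,-3,2],"twist": 0,"grip": 0.1}]'

```text
time: 5.5
tool_pos: [0.5627, -0.0206, 0.2051]
tool_rot: [-0.0, 0.983, -0.182, -0.0]
contact_force: [-0.8, 0.4, -0.2]
gripper_width: 0.099
```

play_rows --increments '[{"offset": [3,-0.6,0],"twist": 0,"grip": 0.1},{"offset": [6,-1.2,0],"twist": 0,"grip": 0.1},{"offset": [9,-1.8,0],"twist": 0,"grip": 0.1},{"offset": [12,-2.4,0],"twist": 0,"grip": 0.1},{"offset": [15,-3,0],"twist": 0,"grip": 0.1}]'

```text
time: 5.92
tool_pos: [0.5778, -0.0231, 0.2052]
tool_rot: [0.0, 0.983, -0.182, -0.0]
contact_force: [-0.7, 0.4, 0.2]
gripper_width: 0.101
```

```bash
python3 -c "
from h import *
nut('w5');delta(b2w(0,0,.205),YAW)"
```

```text
bore b mm -10.750001 -9.25 r 13.6
bore b mm -38.25 -34.25 r 14.7
bore b mm 14.249999 16.25 r 14.15
tcp b mm [-42.41281461  -7.64218183] tip z 0.03239085938480113
offset mm [42.4 -7.6  0.4] tool yaw -0.3652 twist 0.0003 F [0.23 0.01 0.42] t 5.97
```

play_rows --increments '[{"offset": [3,-0.6,0],"twist": 0,"grip": 0.1},{"offset": [6,-1.2,0],"twist": 0,"grip": 0.1},{"offset": [9,-1.8,0],"twist": 0,"grip": 0.1},{"offset": [12,-2.4,0],"twist": 0,"grip": 0.1},{"offset": [15,-3,0],"twist": 0,"grip": 0.1}]'

```text
time: 6.38
tool_pos: [0.5929, -0.0257, 0.2052]
tool_rot: [-0.0, 0.983, -0.182, 0.0]
contact_force: [-1.4, -1.0, -0.0]
gripper_width: 0.1
```

play_rows --increments '[{"offset": [3,-0.6,0],"twist": 0,"grip": 0.1},{"offset": [6,-1.2,0],"twist": 0,"grip": 0.1},{"offset": [9,-1.8,0],"twist": 0,"grip": 0.1},{"offset": [12,-2.4,0],"twist": 0,"grip": 0.1},{"offset": [15,-3,0],"twist": 0,"grip": 0.1}]'

```text
time: 6.8
tool_pos: [0.6079, -0.0282, 0.2052]
tool_rot: [0.0, 0.983, -0.182, -0.0]
contact_force: [-0.5, 0.9, -0.6]
gripper_width: 0.098
```

```bash
python3 -c "
from h import *
nut('w6',rng=(-.04,.09,-.055,.055));delta(b2w(0,0,.205),YAW)"
```

```text
bore b mm 18.750004 -3.249999 r 13.6
bore b mm 53.750004 -3.249999 r 14.15
bore b mm 31.750004 21.249998 r 13.05
tcp b mm [-12.40906472  -1.6446443 ] tip z 0.03237923642107471
offset mm [12.4 -1.6  0.4] tool yaw -0.3653 twist 0.0002 F [0.35 0.53 0.13] t 6.85
```

View pics/w6.png

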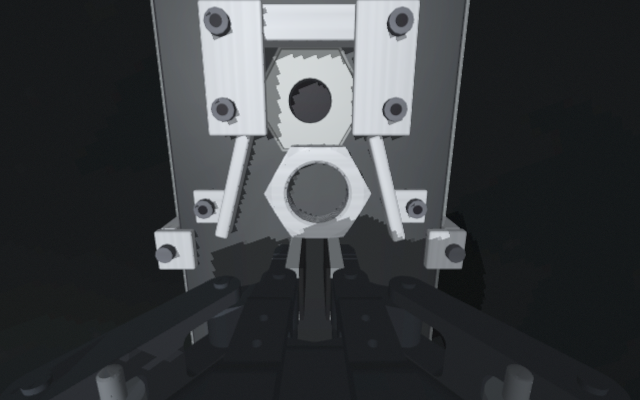

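The nut is square, 3 mm off the centre line and entering the guide.

play_rows --increments '[{"offset": [3,-0.8,0],"twist": 0,"grip": 0.1},{"offset": [6,-1.6,0],"twist": 0,"grip": 0.1},{"offset": [8,-2.2,0],"twist": 0,"grip": 0.1},{"offset": [10,-2.8,0],"twist": 0,"grip": 0.1},{"offset": [12,-3,0],"twist": 0,"grip": 0.1}]'

```text
time: 7.27
tool_pos: [0.6201, -0.0296, 0.2052]
tool_rot: [-0.0, 0.983, -0.182, -0.0]
contact_force: [-0.3, -0.2, 0.2]
gripper_width: 0.1
```

```bash
python3 -c "
from h import *
nut('w7',rng=(-.02,.09,-.045,.045));delta(b2w(0,0,.205),YAW)"
```

```text
bore b mm 31.250004 -0.24999678 r 13.6
bore b mm 63.750008 -4.2499976 r 13.05
bore b mm 46.750004 29.250002 r 13.05
tcp b mm [-0.69532798  1.34808551] tip z 0.032331015894221105
offset mm [0.7 1.3 0.3] tool yaw -0.3652 twist 0.0003 F [-0.22  0.06  0.41] t 7.32
```

play_rows --increments '[{"offset": [2,0.2,0],"twist": 0,"grip": 0.1},{"offset": [4,0.4,0],"twist": 0,"grip": 0.1},{"offset": [6,0.4,0],"twist": 0,"grip": 0.1},{"offset": [8,0.4,0],"twist": 0,"grip": 0.1},{"offset": [10,0.4,0],"twist": 0,"grip": 0.1}]'

```text
time: 7.73
tool_pos: [0.6293, -0.0337, 0.2052]
tool_rot: [0.0, 0.983, -0.182, -0.0]
contact_force: [0.2, -0.4, 0.2]
gripper_width: 0.097
```

play_rows --increments '[{"offset": [1.5,0,0],"twist": 0,"grip": 0.1},{"offset": [3,0,0],"twist": 0,"grip": 0.1},{"offset": [4.5,0,0],"twist": 0,"grip": 0.1},{"offset": [6,0,0],"twist": 0,"grip": 0.1},{"offset": [7.5,0,0],"twist": 0,"grip": 0.1}]'

```text
time: 8.15
tool_pos: [0.6363, -0.0363, 0.2052]
tool_rot: [-0.0, 0.983, -0.182, -0.0]
contact_force: [-0.4, -0.3, 0.5]
gripper_width: 0.101
```

```bash
python3 -c "
from h import *
nut('w8',rng=(.01,.10,-.045,.045));delta(b2w(0,0,.205),YAW)"
```

```text
bore b mm 48.25 -0.24999678 r 13.6
bore b mm 68.75 28.250002 r 14.7
bore b mm 49.75 -27.75 r 14.7
tcp b mm [16.71227779  0.8544748 ] tip z 0.032324415447043564
offset mm [-16.7   0.9   0.3] tool yaw -0.3652 twist 0.0003 F [-0.5  -0.92  0.16] t 8.2
```

View pics/w8.png

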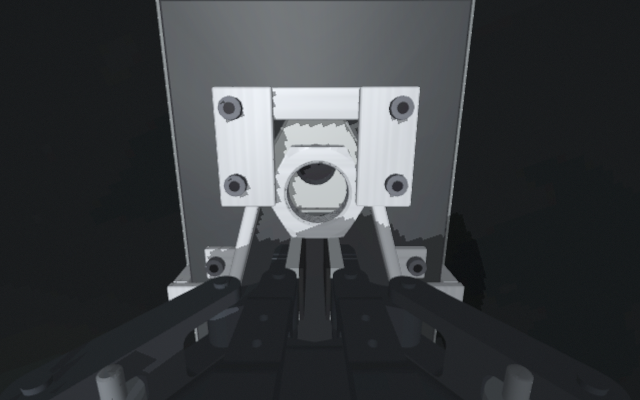

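The nut is in the throat under the lips, with about 10 mm to go. I'll continue gently.

play_rows --increments '[{"offset": [1.2,0,0],"twist": 0,"grip": 0.1},{"offset": [2.4,0,0],"twist": 0,"grip": 0.1},{"offset": [3.6,0,0],"twist": 0,"grip": 0.1},{"offset": [4.8,0,0],"twist": 0,"grip": 0.1},{"offset": [6,0,0],"twist": 0,"grip": 0.1}]'

```text
time: 8.62
tool_pos: [0.6418, -0.0385, 0.2052]
tool_rot: [0.0, 0.983, -0.182, 0.0]
contact_force: [-0.4, -0.8, -0.2]
gripper_width: 0.097
```

play_rows --increments '[{"offset": [0.5,0,0],"twist": 0,"grip": 0.1},{"offset": [1,0,0],"twist": 0,"grip": 0.1},{"offset": [1.5,0,0],"twist": 0,"grip": 0.1},{"offset": [2,0,0],"twist": 0,"grip": 0.1}]'

```text
time: 8.95
tool_pos: [0.6436, -0.0392, 0.2051]
tool_rot: [0.0, 0.983, -0.182, -0.0]
contact_force: [0.3, 0.5, 0.1]
gripper_width: 0.102
```

```bash
python3 -c "
from h import *
nut('w9',rng=(.02,.10,-.03,.03));delta(b2w(0,0,.205),YAW)"
```

```text
bore b mm 57.25 -0.2500005 r 13.6
bore b mm 31.750002 25.249998 r 13.6
tcp b mm [24.40516836  0.84405344] tip z 0.03214627404055859
offset mm [-24.4   0.8   0.1] tool yaw -0.3652 twist 0.0003 F [-0.49 -0.11  0.02] t 9.0
```

play_rows --increments '[{"offset": [0.4,0,0],"twist": 0,"grip": 0.1},{"offset": [0.8,0,0],"twist": 0,"grip": 0.1},{"offset": [1.2,0,0],"twist": 0,"grip": 0.1}]'

```text
time: 9.25
tool_pos: [0.6447, -0.0395, 0.2052]
tool_rot: [-0.0, 0.983, -0.182, -0.0]
contact_force: [-0.2, 0.4, -1.0]
gripper_width: 0.1
```

```bash
python3 -c "
from h import *
nut('w10',rng=(.02,.10,-.03,.03));delta(b2w(0,0,.205),YAW)"
```

```text
bore b mm 58.75 0.24999864 r 13.05
bore b mm 35.25 -11.250002 r 14.7
tcp b mm [25.59053422  0.85744531] tip z 0.0321507063326317
offset mm [-25.6   0.9   0.2] tool yaw -0.3652 twist 0.0003 F [ 0.86 -0.62  0.74] t 9.3
```

play_rows --increments '[{"offset": [0.4,0,0],"twist": 0,"grip": 0.1},{"offset": [0.8,0,0],"twist": 0,"grip": 0.1},{"offset": [0.8,0,0],"twist": 0,"grip": 0.1}]'

```text
time: 9.55
tool_pos: [0.6455, -0.0399, 0.2052]
tool_rot: [0.0, 0.983, -0.182, 0.0]
contact_force: [0.1, 0.8, 0.5]
gripper_width: 0.099
```

```bash
python3 -c "
from h import *
nut('w11',rng=(.02,.10,-.03,.03));delta(b2w(0,0,.205),YAW)
a=[cv2.imread(f'pics/w{i}.png')[100:280,220:410] for i in (8,9,10,11)]
cv2.imwrite('pics/cmp.png',cv2.resize(np.vstack([np.hstack(a[:2]),np.hstack(a[2:])]),None,fx=1.6,fy=1.6))"
```

```text
bore b mm 59.25 0.24999864 r 13.05
tcp b mm [26.39136641  0.87472097] tip z 0.03225015465972755
offset mm [-26.4   0.9   0.2] tool yaw -0.3652 twist 0.0003 F [-0.15 -1.01  0.53] t 9.6
```

View pics/cmp.png

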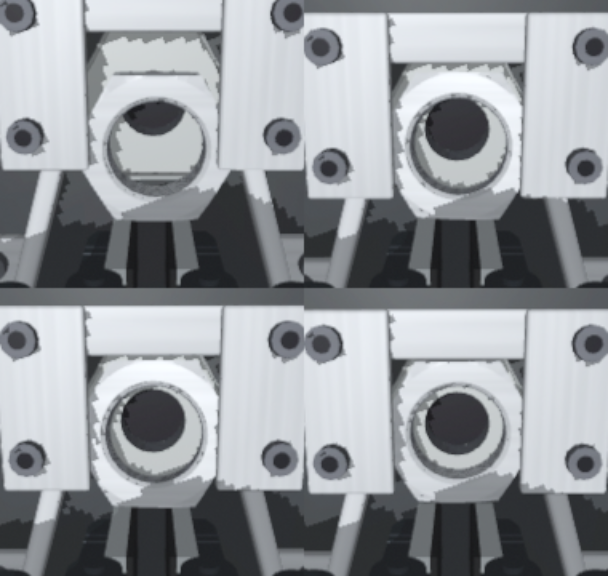

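play_rows --increments '[{"offset": [0.3,0,0],"twist": 0,"grip": 0.1},{"offset": [0.6,0,0],"twist": 0,"grip": 0.1},{"offset": [0.6,0,0],"twist": 0,"grip": 0.1}]'

```text
time: 9.85
tool_pos: [0.6461, -0.04, 0.2052]
tool_rot: [-0.0, 0.983, -0.182, 0.0]
contact_force: [-0.0, 0.0, -0.2]
gripper_width: 0.097
```

```bash
cat >> h.py <<'E'
def hole(img,cal):
    # dark floor hole, on z=.023
    r=rect(img,cal,.023,.03,.09,-.03,.03,8000);g=cv2.GaussianBlur(cv2.cvtColor(r,cv2.COLOR_BGR2GRAY),(9,9),0)
    _,t=cv2.threshold(g,75,255,cv2.THRESH_BINARY_INV);cs,_=cv2.findContours(t,0,2)
    for k in sorted(cs,key=cv2.contourArea)[-6:]:
        (u,v),R=cv2.minEnclosingCircle(k);A=cv2.contourArea(k)
        if A>.6*np.pi*R*R:print("hole b",90-v/8,-(u/8-30),"r",R/8)
    for z in(.035,.040):
        r=rect(img,cal,z,.03,.09,-.03,.03,8000);g=cv2.GaussianBlur(cv2.cvtColor(r,cv2.COLOR_BGR2GRAY),(7,7),0)
        c=cv2.HoughCircles(g,cv2.HOUGH_GRADIENT,2,50,param1=60,param2=20,minRadius=100,maxRadius=130)
        if c is not None:print("z",z,[(round(90-v/8,1),round(30-u/8,1),round(R/8,2)) for u,v,R in c[0][:3]])
E
python3 -c "
from h import *
nut('w12',rng=(.02,.10,-.03,.03));delta(b2w(0,0,.205),YAW)
hole(cv2.imread('pics/w12.png'),manip.get_calibration('wrist'))
"
```

```text
bore b mm 60.250004 0.24999864 r 13.05
bore b mm 35.25 -12.750002 r 13.6
bore b mm 77.75 20.25 r 14.7
tcp b mm [26.96756362  0.87764768] tip z 0.032219891955529184
offset mm [-27.    0.9   0.2] tool yaw -0.3652 twist 0.0003 F [-0.36  0.03 -0.45] t 9.9
hole b 58.428260803222656 0.3273143768310547 r 9.675374984741211
z 0.035 [(np.float32(60.9), np.float32(-0.1), np.float32(12.8)), (np.float32(53.6), np.float32(-2.6), np.float32(16.1)), (np.float32(66.1), np.float32(-3.6), np.float32(15.28))]
z 0.04 [(np.float32(59.6), np.float32(-0.1), np.float32(12.8)), (np.float32(67.1), np.float32(-3.4), np.float32(14.72)), (np.float32(67.4), np.float32(5.6), np.float32(13.08))]
```

play_rows --increments '[{"offset": [0.3,0,0],"twist": 0,"grip": 0.1},{"offset": [0.6,0,0],"twist": 0,"grip": 0.1},{"offset": [0.6,0,0],"twist": 0,"grip": 0.1}]'

```text
time: 10.15
tool_pos: [0.6466, -0.0403, 0.2052]
tool_rot: [-0.0, 0.983, -0.182, 0.0]
contact_force: [-0.4, 0.6, 0.5]
gripper_width: 0.1
```

```bash
python3 -c "
from h import *
nut('w13',rng=(.02,.10,-.03,.03));delta(b2w(0,0,.205),YAW)
hole(cv2.imread('pics/w13.png'),manip.get_calibration('wrist'))
"
```

```text
bore b mm 60.250004 -0.2500005 r 14.7
tcp b mm [27.59252862  0.86615954] tip z 0.032232665180336684
offset mm [-27.6   0.9   0.2] tool yaw -0.3652 twist 0.0003 F [0.07 0.43 0.26] t 10.2
hole b 58.39340019226074 0.33008766174316406 r 9.68065071105957
z 0.035 [(np.float32(59.6), np.float32(-0.4), np.float32(13.9)), (np.float32(66.1), np.float32(-3.6), np.float32(15.28)), (np.float32(54.4), np.float32(3.1), np.float32(16.1))]
z 0.04 [(np.float32(60.9), np.float32(0.1), np.float32(13.35)), (np.float32(66.6), np.float32(-3.1), np.float32(14.18)), (np.float32(66.9), np.float32(3.9), np.float32(14.72))]
```

play_rows --increments '[{"offset": [0.3,0,0],"twist": 0,"grip": 0.1},{"offset": [0.5,0,0],"twist": 0,"grip": 0.1},{"offset": [0.5,0,0],"twist": 0,"grip": 0.1}]'

```text
time: 10.45
tool_pos: [0.647, -0.0404, 0.2052]
tool_rot: [-0.0, 0.983, -0.182, -0.0]
contact_force: [-1.2, -0.4, 0.7]
gripper_width: 0.101
```

play_rows --increments '[{"offset": [0.3,0,0],"twist": 0,"grip": 0.1},{"offset": [0.5,0,0],"twist": 0,"grip": 0.1},{"offset": [0.5,0,0],"twist": 0,"grip": 0.1}]'

```text
time: 10.7
tool_pos: [0.6473, -0.0405, 0.2051]
tool_rot: [-0.0, 0.983, -0.182, -0.001]
contact_force: [-4.2, 0.6, 3.3]
gripper_width: 0.097
```

```bash
python3 -c "
from h import *
nut('w14',rng=(.02,.10,-.03,.03));delta(b2w(0,0,.205),YAW)
hole(cv2.imread('pics/w14.png'),manip.get_calibration('wrist'))
a=[cv2.imread(f'pics/w{i}.png')[120:270,240:390] for i in (12,13,14)]
g=[cv2.cvtColor(x,6).astype(float) for x in a]
print([np.abs(g[i]-g[i+1]).mean() for i in (0,1)])
cv2.imwrite('pics/cmp2.png',cv2.resize(np.hstack(a[1:]),None,fx=2.6,fy=2.6))"
```

```text
bore b mm 61.750004 -0.2500005 r 13.6
tcp b mm [28.25199133  0.90469854] tip z 0.03211638835538544
offset mm [-28.3   0.9   0.2] tool yaw -0.3651 twist 0.0004 F [-3.58  1.48  1.8 ] t 10.75
hole b 58.42536735534668 0.3319549560546875 r 9.671515464782715
z 0.035 [(np.float32(60.4), np.float32(-0.4), np.float32(14.18)), (np.float32(54.6), np.float32(3.1), np.float32(16.1)), (np.float32(66.1), np.float32(-3.6), np.float32(15.28))]
z 0.04 [(np.float32(61.1), np.float32(-0.1), np.float32(13.35)), (np.float32(66.9), np.float32(4.1), np.float32(14.45)), (np.float32(66.1), np.float32(-3.9), np.float32(14.18))]
[np.float64(4.775733333333333), np.float64(4.012355555555556)]
```

The stop can be felt at about 4 N. I'll back off so the nut can settle, then check it.

play_rows --increments '[{"offset": [-1,0,0],"twist": 0,"grip": 0.1},{"offset": [-3,0,0],"twist": 0,"grip": 0.1},{"offset": [-8,0,0],"twist": 0,"grip": 0.1},{"offset": [-12,0,0],"twist": 0,"grip": 0.1},{"offset": [-12,0,0],"twist": 0,"grip": 0.1}]'

```text
time: 11.17
tool_pos: [0.6356, -0.036, 0.205]
tool_rot: [-0.0, 0.983, -0.181, -0.0]
contact_force: [-0.6, -0.1, -0.6]
gripper_width: 0.1
```

```bash
python3 -c "
from h import *
nut('w15',rng=(.02,.10,-.03,.03));delta(b2w(0,0,.205),YAW)
hole(cv2.imread('pics/w15.png'),manip.get_calibration('wrist'))
a=[cv2.imread('pics/w14.png')[110:270,235:400],cv2.imread('pics/w15.png')[80:240,235:400]]
cv2.imwrite('pics/cmp2.png',cv2.resize(np.hstack(a),None,fx=2.4,fy=2.4,interpolation=cv2.INTER_CUBIC))"
```

```text
bore b mm 60.75 0.24999864 r 13.05
tcp b mm [16.07863786  0.88000864] tip z 0.03208885827593738
offset mm [-16.1   0.9   0.1] tool yaw -0.365 twist 0.0005 F [ 0.15 -0.82  0.22] t 11.22
hole b 58.86043930053711 0.32096290588378906 r 9.679616928100586
z 0.035 [(np.float32(60.1), np.float32(-0.1), np.float32(13.62)), (np.float32(65.1), np.float32(-4.1), np.float32(15.28)), (np.float32(54.1), np.float32(-2.6), np.float32(16.1))]
z 0.04 [(np.float32(60.6), np.float32(-0.1), np.float32(13.02)), (np.float32(52.9), np.float32(-0.4), np.float32(16.1)), (np.float32(66.6), np.float32(3.9), np.float32(14.72))]
```

View pics/cmp2.png

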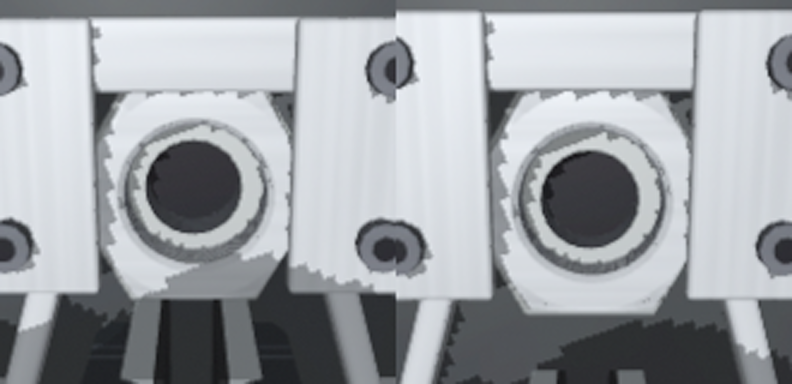

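The nut looks seated. Its apparent bore radius fell from 13.6 to 13.05 mm (at z 40), which matches a 5 mm drop, and the pocket's near wall now shows behind it. Contact position 28.2+11+20.5 puts the nut centre at about 59.7, which agrees with vision. Next is the coupler.

play_rows --increments '[{"offset": [0,0,-35],"twist": 0,"grip": 0.1},{"offset": [0,0,-75],"twist": -0.1,"grip": 0.3},{"offset": [0,0,-110],"twist": -0.22,"grip": 0.55},{"offset": [0,0,-140],"twist": -0.34,"grip": 0.55},{"offset": [0,0,-140],"twist": -0.46,"grip": 0.55}]'

```text
time: 11.63
tool_pos: [0.6383, -0.0366, 0.3549]
tool_rot: [0.002, 0.999, 0.05, 0.007]
contact_force: [0.7, -1.0, -0.1]
gripper_width: 0.551
```

```bash
python3 -c "
from h import *
delta([.452,.234,.34],1.83)"
```

```text
offset mm [-158.3 -288.1   11.4] tool yaw 0.1008 twist -1.7292 F [ 0.71 -0.95 -0.1 ] t 11.63
```

play_rows --increments '[{"offset": [-16,-29,2],"twist": -0.12,"grip": 0.55},{"offset": [-32,-58,4],"twist": -0.24,"grip": 0.55},{"offset": [-48,-87,6],"twist": -0.36,"grip": 0.55},{"offset": [-64,-116,8],"twist": -0.48,"grip": 0.55},{"offset": [-80,-145,11],"twist": -0.6,"grip": 0.55}]'

```text
time: 12.05
tool_pos: [0.542, 0.1014, 0.3344]
tool_rot: [0.0, 0.939, 0.343, 0.001]
contact_force: [-0.6, 0.3, 1.2]
gripper_width: 0.551
```

```bash
python3 -c "
from h import *
delta([.452,.234,.34],1.83)"
```

```text
offset mm [  16.6 -159.4   -5.7] tool yaw 0.7002 twist -1.1298 F [-0.57  0.28  1.21] t 12.05
```

play_rows --increments '[{"offset": [3,-32,-2],"twist": -0.12,"grip": 0.55},{"offset": [6,-64,-4],"twist": -0.24,"grip": 0.55},{"offset": [9,-96,-6],"twist": -0.36,"grip": 0.55},{"offset": [13,-128,-6],"twist": -0.48,"grip": 0.55},{"offset": [16.6,-159,-6],"twist": -0.6,"grip": 0.55}]'

```text
time: 12.47
tool_pos: [0.4528, 0.2343, 0.3407]
tool_rot: [0.0, 0.796, 0.605, 0.001]
contact_force: [-0.5, 0.6, 1.4]
gripper_width: 0.554
```

play_rows --increments '[{"offset": [0,0,0],"twist": -0.12,"grip": 0.55},{"offset": [0,0,0],"twist": -0.24,"grip": 0.55},{"offset": [0,0,0],"twist": -0.36,"grip": 0.55},{"offset": [0,0,0],"twist": -0.48,"grip": 0.55},{"offset": [0,0,0],"twist": -0.53,"grip": 0.55}]'

```text
time: 12.88
tool_pos: [0.4538, 0.2333, 0.3404]
tool_rot: [0.0, 0.61, 0.793, 0.0]
contact_force: [-0.1, -0.1, 0.0]
gripper_width: 0.55
```

```bash
python3 - <<'E'
from h import *
delta([.452,.234,.34],1.83)
f=manip.grab_frame("wrist")
for q in["coupler_center"]:
    for r in manip.tip_of(q,"wrist"):
        P=w("wrist",r["xyz"]);u,v=px("wrist",P);print(round(r["p"],2),P.round(4),round(u),round(v))
    for r in manip.boxes_of(q,"wrist"):
        P=w("wrist",r["xyz"]);u,v=px("wrist",P);print("box",round(r["p"],2),P.round(4),round(u),round(v))
u,v=map(int,px("wrist",[.452,.234,.035]));print(u,v)
cv2.imwrite("pics/w20.png",f)
cal=manip.get_calibration("wrist");print(np.array(cal["T"]).round(3).tolist())
sc=cv2.resize(cv2.imread("pics/scene0.png")[235:320,230:320],None,fx=3.5,fy=3.5,interpolation=cv2.INTER_CUBIC)
o=np.zeros((400,640+0,3),np.uint8);o[:]=f
h=np.zeros((sc.shape[0],640,3),np.uint8);h[:,:sc.shape[1]]=sc
cv2.imwrite("pics/v12.png",np.vstack([o,h[:200]]))
E
```

```text
offset mm [ 1.1 -1.6  0.4] tool yaw 1.83 twist -0.0 F [-0.06 -0.08  0.04] t 12.88
0.92 [0.4456 0.1652 0.0299] 288 251
0.87 [0.4114 0.2816 0.0367] 279 122
0.76 [0.3817 0.1829 0.0225] 228 216
0.66 [0.4544 0.2346 0.0401] 315 188
box 0.78 [0.3831 0.1863 0.0376] 226 219
box 0.73 [0.4542 0.241  0.0653] 317 188
box 0.72 [0.417  0.2805 0.0608] 283 127
box 0.68 [0.4465 0.1703 0.0432] 289 253
311 186
[[0.968, 0.241, 0.066, 0.438], [0.249, -0.935, -0.253, 0.297], [0.001, 0.262, -0.965, 0.311], [0.0, 0.0, 0.0, 1.0]]
```

play_rows --increments '[{"offset": [1.1,0.9,35],"twist": 0,"grip": 0.55},{"offset": [1.1,0.9,70],"twist": 0,"grip": 0.55},{"offset": [1.1,0.9,100],"twist": 0,"grip": 0.55},{"offset": [1.1,0.9,120],"twist": 0,"grip": 0.55},{"offset": [1.1,0.9,120],"twist": 0,"grip": 0.55}]'

```text
time: 13.45
tool_pos: [0.4521, 0.2336, 0.2149]
tool_rot: [-0.003, 0.612, 0.791, -0.004]
contact_force: [-0.2, -0.8, -0.3]
gripper_width: 0.551
```

```bash
python3 - <<'E'
from h import *
p,M,s=tool();delta([.4544,.2346,.201],1.83)
f=manip.grab_frame("wrist");cv2.imwrite("pics/w21.png",f)
for r in manip.tip_of("coupler_center","wrist"):
    P=w("wrist",r["xyz"]);print(round(r["p"],2),P.round(4),px("wrist",P), "tool mm",((M.T@(P-p))*1e3).round(1))
E
```

```text
offset mm [ 0.4  2.6 13.9] tool yaw 1.8233 twist -0.0067 F [-0.24 -0.79 -0.27] t 13.45
0.9 [0.3868 0.1826 0.0279] (np.float64(178.58651052994867), np.float64(289.6695154690129)) tool mm [-32.9 -74.1 187.8]
0.67 [0.4584 0.2345 0.0424] (np.float64(321.9030710879935), np.float64(248.53980151958856)) tool mm [ -0.5   8.  172.4]
0.67 [0.4177 0.2799 0.0435] (np.float64(261.65614414663037), np.float64(140.46880216259382)) tool mm [ 53.6 -20.  171.6]
0.64 [0.4478 0.165  0.0338] (np.float64(273.80488704649474), np.float64(344.07599532135464)) tool mm [-65.2 -19.5 181.4]
```

View pics/w21.png

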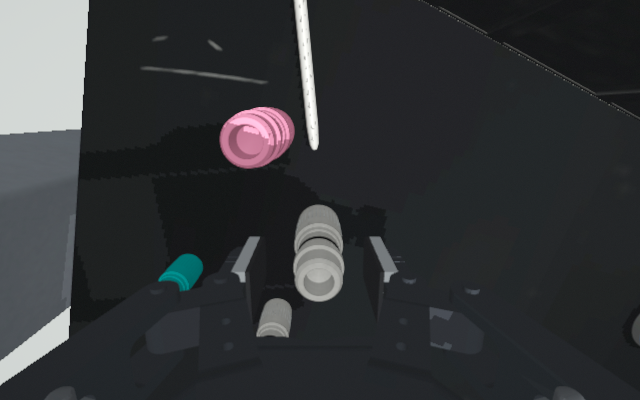

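The coupler (column 319) stands between the jaws (246 and 381), with nothing near the fingers. I'll go down and grasp.

play_rows --increments '[{"offset": [0,2,8],"twist": 0,"grip": 0.55},{"offset": [0,2,15],"twist": 0,"grip": 0.55},{"offset": [0,2,19],"twist": 0,"grip": 0.55},{"offset": [0,2,19],"twist": 0,"grip": 0.55},{"offset": [0,2,19],"twist": 0,"grip": 0.55}]'

```text
time: 13.97
tool_pos: [0.4565, 0.235, 0.2013]
tool_rot: [0.0, 0.612, 0.791, 0.0]
contact_force: [-0.2, -0.0, 0.4]
gripper_width: 0.549
```

```bash
python3 - <<'E'
from h import *
delta([.4544,.2346,.201],1.83)
E
```

```text
offset mm [ 0.1 -2.1  0.3] tool yaw 1.8247 twist -0.0053 F [-0.21 -0.04  0.44] t 13.97
```

play_rows --increments '[{"offset": [0,0,0],"twist": 0,"grip": 0.45},{"offset": [0,0,0],"twist": 0,"grip": 0.38},{"offset": [0,0,0],"twist": 0,"grip": 0.33},{"offset": [0,0,0],"twist": 0,"grip": 0.29},{"offset": [0,0,0],"twist": 0,"grip": 0.25}]'

```text
time: 14.38
tool_pos: [0.4565, 0.2351, 0.2015]
tool_rot: [0.0, 0.612, 0.791, 0.0]
contact_force: [-0.9, -0.2, 2.3]
gripper_width: 0.277
```

play_rows --increments '[{"offset": [0,0,0],"twist": 0,"grip": 0.15},{"offset": [0,0,0],"twist": 0,"grip": 0.1},{"offset": [0,0,0],"twist": 0,"grip": 0.1}]'

```text
time: 14.63
tool_pos: [0.4566, 0.2351, 0.2015]
tool_rot: [0.0, 0.612, 0.791, 0.0]
contact_force: [-0.9, -0.7, 2.4]
gripper_width: 0.276
```

play_rows --increments '[{"offset": [0,0,-10],"twist": 0,"grip": 0.1},{"offset": [0,0,-30],"twist": 0,"grip": 0.1},{"offset": [0,0,-60],"twist": 0,"grip": 0.1},{"offset": [0,0,-90],"twist": 0,"grip": 0.1},{"offset": [0,0,-90],"twist": 0,"grip": 0.1}]'

```text
time: 15.05
tool_pos: [0.4585, 0.2357, 0.2985]
tool_rot: [0.003, 0.612, 0.791, 0.005]
contact_force: [1.0, 0.4, 0.6]
gripper_width: 0.277
```

```bash
python3 - <<'E'
from h import *
p,M,s=tool();print(s["gripper_width"],s["contact_force"])
f=manip.grab_frame("wrist");cv2.imwrite("pics/w22.png",f)
for r in manip.tip_of("coupler_center","wrist"):
    P=w("wrist",r["xyz"]);print(round(r["p"],2),P.round(4),px("wrist",P), "tool mm",((M.T@(P-p))*1e3).round(1))
delta(b2w(.0597,0,.291),YAW+np.pi/2)
E
```

```text
0.2770557838280644 [1.02260363 0.40557388 0.59624573]
0.83 [0.4575 0.238  0.1319] (np.float64(315.5275256003345), np.float64(256.64207442417205)) tool mm [  2.2  -2.4 166.6]
0.71 [0.4098 0.2813 0.0314] (np.float64(265.1327625362743), np.float64(125.6740478841545)) tool mm [ 56.1 -38.9 266.7]
offset mm [-333.6  140.1    2.5] tool yaw 1.8248 twist 0.6195 F [ 0.19 -0.02 -1.93] t 15.15
```

play_rows --increments '[{"offset": [-32,13,0],"twist": 0.06,"grip": 0.1},{"offset": [-65,27,0],"twist": 0.12,"grip": 0.1},{"offset": [-98,41,0],"twist": 0.2,"grip": 0.1},{"offset": [-131,55,0],"twist": 0.28,"grip": 0.1},{"offset": [-164,69,0],"twist": 0.35,"grip": 0.1}]'

```text
time: 15.57
tool_pos: [0.5643, 0.0921, 0.2888]
tool_rot: [-0.001, 0.741, 0.671, -0.001]
contact_force: [0.7, 1.7, -0.9]
gripper_width: 0.277
```

```bash
python3 - <<'E'
from h import *
delta(b2w(.0597,0,.291),YAW+np.pi/2)
E
```

```text
offset mm [-132.9  125.8   -2.6] tool yaw 1.4712 twist 0.2659 F [ 0.69  1.69 -0.93] t 15.57
```

play_rows --increments '[{"offset": [-28,26,0],"twist": 0.06,"grip": 0.1},{"offset": [-56,52,0],"twist": 0.12,"grip": 0.1},{"offset": [-84,79,0],"twist": 0.18,"grip": 0.1},{"offset": [-110,104,0],"twist": 0.24,"grip": 0.1},{"offset": [-133,126,0],"twist": 0.266,"grip": 0.1}]'

```text
time: 15.98
tool_pos: [0.6774, -0.0529, 0.2883]
tool_rot: [-0.001, 0.824, 0.567, -0.002]
contact_force: [-1.2, 0.5, -1.5]
gripper_width: 0.275
```

play_rows --increments '[{"offset": [0,0,0],"twist": 0,"grip": 0.1},{"offset": [0,0,0],"twist": 0,"grip": 0.1},{"offset": [0,0,0],"twist": 0,"grip": 0.1}]'

```text
time: 16.23
tool_pos: [0.6763, -0.0506, 0.2888]
tool_rot: [-0.002, 0.823, 0.568, -0.001]
contact_force: [-0.5, 0.5, -0.5]
gripper_width: 0.274
```

```bash
python3 - <<'E'
from h import *
p,M,s=tool();cal=manip.get_calibration("wrist")
f=manip.grab_frame("wrist");cv2.imwrite("pics/w23.png",f)
for q in("coupler_center","locknut_center"):
  for r in manip.tip_of(q,"wrist"):
    P=w("wrist",r["xyz"]);print(q,round(r["p"],2),P.round(4),np.round(px("wrist",P)), "tool mm",((M.T@(P-p))*1e3).round(1),"base",w2b(P)*1e3)
delta(b2w(.0597,0,.291),YAW+np.pi/2)
hole(f,cal)
# coupler silhouette: predicted columns for axis at tool x=0
for z in(.155,.201):
    print(z,px("wrist",p+M@[0,0,z]),px("wrist",p+M@[0.0125,0,z]),px("wrist",p+M@[0,0.0125,z]))
g=cv2.cvtColor(f,6)
for v in range(180,270,10): print(v,g[v,280:350:3].tolist())
E
```

```text
coupler_center 0.65 [ 0.6772 -0.0489  0.129 ] [316. 260.] tool mm [  2.    0.9 159.8] base [59.21906362  3.76386415]
locknut_center 0.94 [ 0.6768 -0.0509  0.0327] [316. 204.] tool mm [ -0.    1.6 256.1] base [59.53440841  1.68069824]
offset mm [-2.7  1.  -0.7] tool yaw 1.2102 twist 0.0049 F [ 0.66  0.65 -1.18] t 16.38
z 0.035 [(np.float32(59.6), np.float32(0.6), np.float32(13.75)), (np.float32(65.6), np.float32(3.1), np.float32(16.1)), (np.float32(52.1), np.float32(3.9), np.float32(15.52))]
z 0.04 [(np.float32(59.6), np.float32(2.4), np.float32(13.72)), (np.float32(65.4), np.float32(5.4), np.float32(15.55)), (np.float32(52.4), np.float32(3.1), np.float32(15.28))]
0.155 (np.float64(313.3371811132109), np.float64(268.828165804391)) (np.float64(313.3436439086783), np.float64(242.60374708015442)) (np.float64(341.58588472773334), np.float64(268.82109482378115))
0.201 (np.float64(313.36412657515257), np.float64(231.0761651285871)) (np.float64(313.36949151657075), np.float64(210.5992105730738)) (np.float64(334.8113691941654), np.float64(231.07712713163082))
180 [79, 79, 79, 79, 80, 252, 255
[... 336 characters left out ...]
, 147, 203, 200, 198, 143, 183, 166, 89, 84, 77, 75, 84, 89, 146, 207, 181, 138, 201, 205, 198, 255, 255]
220 [76, 76, 143, 185, 194, 195, 164, 169, 169, 171, 172, 172, 170, 180, 174, 189, 187, 185, 200, 201, 202, 190, 197, 198]
230 [76, 77, 76, 77, 125, 168, 167, 167, 171, 170, 171, 171, 169, 171, 171, 169, 174, 174, 175, 76, 76, 125, 196, 197]
240 [160, 156, 50, 78, 163, 170, 201, 202, 180, 180, 182, 189, 186, 179, 179, 183, 198, 197, 163, 166, 46, 53, 174, 174]
250 [161, 50, 48, 145, 193, 195, 168, 162, 127, 64, 26, 25, 27, 28, 71, 151, 161, 183, 185, 200, 46, 48, 80, 160]
260 [74, 49, 46, 143, 179, 114, 169, 167, 171, 196, 209, 210, 209, 204, 184, 169, 170, 166, 80, 184, 59, 45, 49, 114]
```

```bash
python3 - <<'E'
from h import *
p,M,s=tool();g=cv2.cvtColor(cv2.imread("pics/w23.png"),6)
for u in(304,309,313,317,322):print(u,g[206:224,u].tolist())
for v in(222,225,228,232,236):print(v,"L",g[v,284:298].tolist(),"R",g[v,328:342].tolist())
for x in(.0105,.0125,.0145):print(x,px("wrist",p+M@[x,0,.201]),px("wrist",p+M@[x,0,.198]))
print(np.rad2deg(np.arccos(-M[2,2])),M[:,2])
E
```

```text
304 [84, 85, 101, 137, 166, 180, 183, 183, 174, 164, 165, 166, 167, 165, 169, 174, 175, 175]
309 [50, 50, 55, 78, 88, 90, 122, 160, 170, 170, 170, 171, 172, 172, 172, 171, 169, 169]
313 [51, 49, 50, 50, 77, 88, 154, 172, 172, 173, 172, 173, 172, 172, 172, 171, 169, 169]
317 [49, 50, 50, 51, 80, 89, 198, 197, 186, 187, 179, 176, 174, 171, 172, 171, 169, 169]
322 [50, 54, 70, 85, 89, 88, 103, 161, 184, 188, 189, 189, 182, 178, 174, 172, 172, 170]
222 L [76, 76, 77, 84, 115, 155, 183, 191, 191, 193, 193, 183, 164, 163] R [188, 188, 192, 181, 170, 190, 200, 201, 200, 201, 202, 198, 198, 201]
225 L [76, 76, 77, 76, 77, 76, 76, 76, 94, 135, 157, 159, 167, 170] R [181, 176, 191, 185, 171, 180, 173, 195, 197, 189, 161, 133, 99, 76]
228 L [77, 77, 77, 76, 76, 76, 76, 77, 96, 140, 164, 167, 169, 170] R [184, 163, 169, 181, 178, 176, 175, 159, 76, 77, 77, 77, 77, 77]
232 L [76, 76, 76, 76, 76, 76, 76, 114, 162, 168, 172, 163, 164, 166] R [167, 165, 165, 168, 169, 168, 174, 169, 169, 116, 91, 90, 91, 91]
236 L [156, 129, 50, 50, 49, 54, 102, 152, 164, 167, 164, 167, 168, 168] R [160, 165, 165, 166, 166, 166, 166, 165, 173, 187, 192, 151, 50, 54]
0.0105 (np.float64(313.6164710854845), np.float64(213.17619189775283)) (np.float64(313.60624724560313), np.float64(214.83093145632483))
0.0125 (np.float64(313.6129033928655), np.float64(209.81733542043713)) (np.float64(313.60259071090655), np.float64(211.42189247869013))
0.0145 (np.float64(313.60931481581235), np.float64(206.4388169865978)) (np.float64(313.59891241960156), np.float64(207.9925695075317))
0.10039974041376955 [-1.68982582e-03  4.63747788e-04 -9.99998465e-01]
```

```bash
python3 - <<'E'
from h import *
print(w2b(tool()[0])*1e3)
delta(b2w(.0596,.0007,.250),YAW+np.pi/2)
E
```

```text
[58.65601098  2.70657277]
offset mm [-2.   1.  40.3] tool yaw 1.2102 twist 0.0049 F [ 0.66  0.65 -1.18] t 16.38
```

play_rows --increments '[{"offset": [-2,1,10],"twist": 0.004,"grip": 0.1},{"offset": [-2,1,25],"twist": 0.005,"grip": 0.1},{"offset": [-2,1,38],"twist": 0.005,"grip": 0.1},{"offset": [-2,1,40],"twist": 0.005,"grip": 0.1},{"offset": [-2,1,40],"twist": 0.005,"grip": 0.1}]'

```text
time: 16.8
tool_pos: [0.6762, -0.0527, 0.2479]
tool_rot: [-0.002, 0.824, 0.566, -0.002]
contact_force: [-0.3, -0.3, -1.3]
gripper_width: 0.278
```

play_rows --increments '[{"offset": [0,0,0],"twist": 0,"grip": 0.1},{"offset": [0,0,0],"twist": 0,"grip": 0.1},{"offset": [0,0,0],"twist": 0,"grip": 0.1}]'

```text
time: 17.05
tool_pos: [0.6777, -0.0532, 0.2522]
tool_rot: [0.001, 0.824, 0.566, 0.001]
contact_force: [-0.1, -1.3, -1.2]
gripper_width: 0.278
```

```bash
python3 - <<'E'
from h import *
print(w2b(tool()[0])*1e3);p,M,s=tool()
delta(b2w(.0596,.0007,.250),YAW+np.pi/2)
f=manip.grab_frame("wrist");cv2.imwrite("pics/w24.png",f)
hole(f,manip.get_calibration("wrist"))
g=cv2.cvtColor(f,6)
print(g[200:224,314].tolist())
for v in(222,228,232):print(v,"L",g[v,284:298].tolist(),"R",g[v,328:342].tolist())
print(px("wrist",p+M@[.0125,0,.201]))
E
```

```text
[61.26342115 -0.07849813]
offset mm [ 0.8 -1.7  2.2] tool yaw 1.2037 twist -0.0016 F [-0.07 -1.31 -1.17] t 17.05
z 0.035 [(np.float32(61.9), np.float32(-6.9), np.float32(13.35)), (np.float32(62.1), np.float32(-24.1), np.float32(16.1)), (np.float32(59.6), np.float32(0.9), np.float32(13.6))]
z 0.04 [(np.float32(61.9), np.float32(-22.1), np.float32(16.1)), (np.float32(62.1), np.float32(-7.6), np.float32(15.55)), (np.float32(59.9), np.float32(2.1), np.float32(13.58))]
[233, 235, 180, 62, 51, 51, 51, 51, 50, 51, 51, 51, 166, 188, 182, 175, 172, 173, 174, 173, 173, 172, 170, 171]
222 L [201, 200, 198, 189, 176, 136, 132, 166, 184, 185, 182, 173, 164, 166] R [189, 190, 194, 183, 165, 175, 190, 232, 255, 237, 238, 232, 209, 210]
228 L [200, 199, 201, 200, 193, 190, 177, 139, 129, 156, 165, 169, 170, 172] R [178, 172, 188, 187, 169, 177, 176, 187, 204, 204, 204, 207, 208, 209]
232 L [200, 199, 201, 202, 202, 201, 195, 187, 168, 169, 173, 165, 165, 167] R [168, 166, 166, 169, 171, 169, 175, 170, 186, 196, 205, 207, 209, 208]
(np.float64(313.6994077990412), np.float64(209.8525300756693))
```

play_rows --increments '[{"offset": [0,0,0],"twist": 0,"grip": 0.1},{"offset": [0,0,0],"twist": 0,"grip": 0.1},{"offset": [0,0,0],"twist": 0,"grip": 0.1},{"offset": [0,0,0],"twist": 0,"grip": 0.1},{"offset": [0,0,0],"twist": 0,"grip": 0.1}]'

```text
time: 17.52
tool_pos: [0.6773, -0.0531, 0.2513]
tool_rot: [0.0, 0.824, 0.566, 0.0]
contact_force: [0.4, -0.5, -1.8]
gripper_width: 0.277
```

```bash
python3 - <<'E'
from h import *
print(w2b(tool()[0])*1e3)
delta(b2w(.0596,.0007,.250),YAW+np.pi/2)
E
```

```text
[60.85050362 -0.1543557 ]
offset mm [ 0.9 -1.3  1.3] tool yaw 1.2037 twist -0.0016 F [ 0.4  -0.51 -1.84] t 17.52
```

play_rows --increments '[{"offset": [0,0,0],"twist": 0,"grip": 0.1},{"offset": [0,0,0],"twist": 0,"grip": 0.1}]'

```text
time: 17.68
tool_pos: [0.6773, -0.0531, 0.2512]
tool_rot: [0.0, 0.824, 0.566, -0.0]
contact_force: [-0.0, -0.7, -1.4]
gripper_width: 0.279
```

```bash
python3 - <<'E'
from h import *
print(w2b(tool()[0])*1e3)
delta(b2w(.0596,.0007,.250),YAW+np.pi/2)
E
```

```text
[60.81410516 -0.14505741]
offset mm [ 0.8 -1.2  1.2] tool yaw 1.2038 twist -0.0015 F [-0.04 -0.72 -1.42] t 17.68
```

play_rows --increments '[{"offset": [0.8,-1.2,3],"twist": 0,"grip": 0.1},{"offset": [0.8,-1.2,6],"twist": 0,"grip": 0.1},{"offset": [0.8,-1.2,9],"twist": 0,"grip": 0.1},{"offset": [0.8,-1.2,11],"twist": 0,"grip": 0.1},{"offset": [0.8,-1.2,12],"twist": 0,"grip": 0.1}]'

```text
time: 18.1
tool_pos: [0.6763, -0.0519, 0.2384]
tool_rot: [-0.0, 0.824, 0.566, -0.0]
contact_force: [1.2, -0.4, -1.6]
gripper_width: 0.279
```

play_rows --increments '[{"offset": [0,0,0.3],"twist": 0,"grip": 0.1},{"offset": [0,0,0.6],"twist": 0,"grip": 0.1},{"offset": [0,0,1],"twist": 0,"grip": 0.1},{"offset": [0,0,1],"twist": 0,"grip": 0.1}]'

```text
time: 18.43
tool_pos: [0.6766, -0.0519, 0.2383]
tool_rot: [0.0, 0.824, 0.566, 0.0]
contact_force: [-0.0, 0.2, -1.7]
gripper_width: 0.276
```

```bash
python3 - <<'E'
from h import *
print(w2b(tool()[0])*1e3)
delta(b2w(.0596,.0007,.236),YAW+np.pi/2)
E
```

```text
[59.70119446  0.70190605]
offset mm [-0.  -0.1  2.3] tool yaw 1.2038 twist -0.0015 F [-0.01  0.22 -1.72] t 18.43
```

Lateral position is on target. Now I'll lower in small steps and watch the force.

play_rows --increments '[{"offset": [0,0,0.5],"twist": 0,"grip": 0.1},{"offset": [0,0,1],"twist": 0,"grip": 0.1},{"offset": [0,0,1.5],"twist": 0,"grip": 0.1},{"offset": [0,0,1.5],"twist": 0,"grip": 0.1}]'

```text
time: 18.77
tool_pos: [0.6765, -0.0519, 0.2366]
tool_rot: [-0.0, 0.824, 0.566, -0.0]
contact_force: [-0.9, 0.7, -1.0]
gripper_width: 0.277
```

play_rows --increments '[{"offset": [0,0,0.5],"twist": 0,"grip": 0.1},{"offset": [0,0,1],"twist": 0,"grip": 0.1},{"offset": [0,0,1],"twist": 0,"grip": 0.1}]'

```text
time: 19.02
tool_pos: [0.6764, -0.0519, 0.2355]
tool_rot: [-0.0, 0.824, 0.566, -0.0]
contact_force: [0.2, 0.0, -1.2]
gripper_width: 0.275
```

play_rows --increments '[{"offset": [0,0,0.5],"twist": 0,"grip": 0.1},{"offset": [0,0,1],"twist": 0,"grip": 0.1},{"offset": [0,0,1],"twist": 0,"grip": 0.1}]'

```text
time: 19.27
tool_pos: [0.6764, -0.0519, 0.2346]
tool_rot: [-0.0, 0.824, 0.566, -0.0]
contact_force: [-0.4, 0.8, -1.0]
gripper_width: 0.277
```

play_rows --increments '[{"offset": [0,0,0.5],"twist": 0,"grip": 0.1},{"offset": [0,0,1],"twist": 0,"grip": 0.1},{"offset": [0,0,1],"twist": 0,"grip": 0.1}]'

```text
time: 19.52
tool_pos: [0.6764, -0.0519, 0.2336]
tool_rot: [-0.0, 0.824, 0.566, -0.0]
contact_force: [0.2, 0.0, -0.9]
gripper_width: 0.279
```

The foot is below the nut's top face with no contact force, so it is in the bore.

play_rows --increments '[{"offset": [0,0,0.6],"twist": 0,"grip": 0.1},{"offset": [0,0,1.2],"twist": 0,"grip": 0.1},{"offset": [0,0,1.8],"twist": 0,"grip": 0.1},{"offset": [0,0,2],"twist": 0,"grip": 0.1}]'

```text
time: 19.85
tool_pos: [0.6765, -0.0519, 0.2316]
tool_rot: [-0.0, 0.824, 0.566, -0.0]
contact_force: [-0.2, 0.0, -1.6]
gripper_width: 0.275
```

play_rows --increments '[{"offset": [0,0,0.6],"twist": 0,"grip": 0.1},{"offset": [0,0,1.2],"twist": 0,"grip": 0.1},{"offset": [0,0,1.8],"twist": 0,"grip": 0.1},{"offset": [0,0,2],"twist": 0,"grip": 0.1}]'

```text
time: 20.18
tool_pos: [0.6765, -0.0519, 0.2296]
tool_rot: [-0.0, 0.824, 0.566, -0.0]
contact_force: [-0.7, -0.6, -1.2]
gripper_width: 0.274
```

play_rows --increments '[{"offset": [0,0,0.6],"twist": 0,"grip": 0.1},{"offset": [0,0,1.2],"twist": 0,"grip": 0.1},{"offset": [0,0,1.8],"twist": 0,"grip": 0.1},{"offset": [0,0,2],"twist": 0,"grip": 0.1}]'

```text
time: 20.52
tool_pos: [0.6764, -0.0519, 0.2275]
tool_rot: [-0.0, 0.824, 0.566, -0.0]
contact_force: [0.5, 0.0, -1.4]
gripper_width: 0.273
```

play_rows --increments '[{"offset": [0,0,0.6],"twist": 0,"grip": 0.1},{"offset": [0,0,1.2],"twist": 0,"grip": 0.1},{"offset": [0,0,1.8],"twist": 0,"grip": 0.1},{"offset": [0,0,1.8],"twist": 0,"grip": 0.1}]'

```text
time: 20.85
tool_pos: [0.6764, -0.0519, 0.2257]
tool_rot: [-0.0, 0.824, 0.566, -0.0]
contact_force: [-0.4, 0.1, -1.2]
gripper_width: 0.28
```

play_rows --increments '[{"offset": [0,0,0.4],"twist": 0,"grip": 0.1},{"offset": [0,0,0.8],"twist": 0,"grip": 0.1},{"offset": [0,0,0.8],"twist": 0,"grip": 0.1}]'

```text
time: 21.1
tool_pos: [0.6765, -0.0519, 0.225]
tool_rot: [-0.0, 0.824, 0.566, -0.0]
contact_force: [-0.1, -0.2, -1.4]
gripper_width: 0.276
```

play_rows --increments '[{"offset": [0,0,0.3],"twist": 0,"grip": 0.1},{"offset": [0,0,0.6],"twist": 0,"grip": 0.1},{"offset": [0,0,0.6],"twist": 0,"grip": 0.1}]'

```text
time: 21.35
tool_pos: [0.6765, -0.0519, 0.2246]
tool_rot: [0.0, 0.824, 0.566, 0.0]
contact_force: [0.5, -0.1, -1.2]
gripper_width: 0.275
```

play_rows --increments '[{"offset": [0,0,0.3],"twist": 0,"grip": 0.1},{"offset": [0,0,0.5],"twist": 0,"grip": 0.1},{"offset": [0,0,0.5],"twist": 0,"grip": 0.1}]'

```text
time: 21.6
tool_pos: [0.6767, -0.0519, 0.2246]
tool_rot: [0.0, 0.824, 0.566, 0.0]
contact_force: [-0.5, 0.0, 2.4]
gripper_width: 0.275
```

The coupler stands on the floor: it stalled at TCP z 0.2246 (0.2243 expected) with about 3.6 N. I'll release it and lift clear.

play_rows --increments '[{"offset": [0,0,0],"twist": 0,"grip": 0.3},{"offset": [0,0,0],"twist": 0,"grip": 0.36},{"offset": [0,0,0],"twist": 0,"grip": 0.45},{"offset": [0,0,0],"twist": 0,"grip": 0.55},{"offset": [0,0,0],"twist": 0,"grip": 0.55}]'

```text
time: 22.02
tool_pos: [0.6765, -0.0519, 0.2239]
tool_rot: [-0.0, 0.824, 0.566, -0.0]
contact_force: [0.5, 0.1, 0.0]
gripper_width: 0.551
```

play_rows --increments '[{"offset": [0,0,-5],"twist": 0,"grip": 0.55},{"offset": [0,0,-20],"twist": 0,"grip": 0.55},{"offset": [0,0,-50],"twist": 0,"grip": 0.55},{"offset": [0,0,-85],"twist": 0,"grip": 0.55},{"offset": [0,0,-120],"twist": 0,"grip": 0.55}]'

```text
time: 22.43
tool_pos: [0.6762, -0.0518, 0.3461]
tool_rot: [-0.0, 0.824, 0.566, -0.0]
contact_force: [0.7, 0.1, -0.0]
gripper_width: 0.553
```

play_rows --increments '[{"offset": [0,0,-30],"twist": 0,"grip": 0.55},{"offset": [0,0,-30],"twist": 0,"grip": 0.55},{"offset": [0,0,-30],"twist": 0,"grip": 0.55}]'

```text
time: 22.68
tool_pos: [0.6771, -0.052, 0.3795]
tool_rot: [0.003, 0.824, 0.566, 0.003]
contact_force: [-0.3, -0.4, -0.7]
gripper_width: 0.546
```

```bash
python3 - <<'E'
from h import *
p,M,s=tool();print(p,s["gripper_width"],s["contact_force"])
for n in("wrist","scene","top"):
    f=manip.grab_frame(n);cv2.imwrite(f"pics/end_{n}.png",f)
    for q in("coupler_center","locknut_center","short_fitting_center","filter_cassette","stopwatch"):
        for r in manip.tip_of(q,n):
            P=w(n,r["xyz"]);print(n,q,round(r["p"],2),P.round(4),"base",w2b(P).round(4)*1e3)
# coupler top ring in wrist, upright check: fit circle at z=.093
f=cv2.imread("pics/end_wrist.png");cal=manip.get_calibration("wrist")
for z in(.093,.105):
    r=rect(f,cal,z,.03,.09,-.03,.03,8000);g=cv2.medianBlur(cv2.cvtColor(r,6),7)
    c=cv2.HoughCircles(g,cv2.HOUGH_GRADIENT,2,30,param1=80,param2=25,minRadius=40,maxRadius=115)
    if c is not None:print("z",z,[(round(90-v/8,1),round(30-u/8,1),round(R/8,2)) for u,v,R in c[0][:4]])
E
```

```text
[ 0.67710622 -0.05199373  0.37949773] 0.5463317821242822 [-0.34508374 -0.44200507 -0.6938354 ]
wrist coupler_center 0.79 [ 0.6747 -0.0504  0.0583] base [57.4  1.5]
wrist locknut_center 0.79 [ 0.6714 -0.0502  0.0211] base [54.3  0.5]
scene coupler_center 0.77 [0.4427 0.1631 0.0258] base [-235.5  118. ]
scene coupler_center 0.75 [ 0.681  -0.0513  0.0549] base [63.7  2.9]
scene coupler_center 0.73 [0.4154 0.277  0.0335] base [-301.8  214.5]
scene coupler_center 0.46 [0.3839 0.1839 0.0232] base [-297.9  116.3]
scene locknut_center 0.44 [ 0.6763 -0.0546  0.0296] base [60.4 -1.9]
scene locknut_center 0.44 [ 0.6797 -0.054   0.0554] base [63.4 -0.2]
scene short_fitting_center 0.45 [ 0.6774 -0.0547  0.0584] base [61.5 -1.6]
scene filter_cassette 0.65 [ 0.6898  0.2201 -0.001 ] base [-25.1 259.5]
scene filter_cassette 0.58 [ 0.6763 -0.0533  0.0293] base [59.9 -0.6]
scene stopwatch 0.64 [ 0.6736 -0.0514  0.0263] base [56.8  0.1]
scene stopwatch 0.57 [ 6.308e-01 -2.869e-01  6.000e-04] base [ 101.  -235.2]
top coupler_center 0.48 [0.4082 0.2809 0.0396] base [-309.9  215.6]
top coupler_center 0.41 [0.3786 0.1823 0.0258] base [-302.3  112.9]
top coupler_center 0.38 [0.4432 0.1614 0.0277] base [-234.5  116.5]
top short_fitting_center 0.39 [ 0.4878 -0.2972  0.0237] base [ -28.9 -295.8]
top filter_cassette 0.44 [0.692  0.2224 0.003 ] base [-23.9 262.4]
top stopwatch 0.62 [ 0.6332 -0.2854  0.0011] base [ 102.7 -232.8]
z 0.093 [(np.float32(57.4), np.float32(8.6), np.float32(11.08)), (np.float32(57.1), np.float32(4.1), np.float32(10.35)), (np.float32(57.1), np.float32(13.4), np.float32(10.9)), (np.float32(61.6), np.float32(8.6), np.float32(12.58))]
z 0.105 [(np.float32(59.1), np.float32(13.1), np.float32(13.4)), (np.float32(57.4), np.float32(5.1), np.float32(8.65)), (np.float32(57.4), np.float32(9.6), np.float32(8.9)), (np.float32(53.9), np.float32(14.6), np.float32(13.95))]
```

play_rows --increments '[{"offset": [0,0,0],"twist": 0,"grip": 0.55},{"offset": [0,0,0],"twist": 0,"grip": 0.55},{"offset": [0,0,0],"twist": 0,"grip": 0.55}]'

```text
time: 23.83
tool_pos: [0.6765, -0.0519, 0.374]
tool_rot: [0.0, 0.824, 0.566, -0.0]
contact_force: [0.6, -1.3, 0.4]
gripper_width: 0.551
```

```bash
python3 -c "
from plant import manip
print(manip.job_done())"
```

```text
the job is handed in; nothing more can be done
None
```

The job is handed in: the nut is in the hexagon pocket and the tall coupler stands through its bore on the pocket floor, released. It took about 24 s of the 67 s. `job_done` gives no verdict, so this rests on my own checks.

**Nut:** I slid it with nearly closed fingertips, first squaring it on a flat, then pushing obliquely to the centre line and under the lips. It met the stop at about 4 N. The bore's apparent size shrank by what a 5 mm drop should give, and the contact position agreed with the vision estimate.

**Coupler:** I gripped the larger grey one and lowered it with no sideways contact. It stopped at TCP height 0.2246 m (0.2243 expected) at about 3.6 N, 12 mm below where standing on the nut would have stopped it. I then opened the gripper and lifted clear.

**Last checks:**
- **Coupler height:** the wrist network put coupler_center at z = 0.0583 m and the scene network at 0.0549 m (58 mm is right). The scene value is 0.1 mm under the judged range, but within that network's 4 mm error.
- **Bystanders:** the filter cassette and stopwatch read within about 6 mm of the start. The top camera put the short fitting about 6 mm from the start; all of this is roughly network noise.

**Not confirmed:**
- A final circle fit on the coupler's top ring was unusable, so its uprightness was not measured separately.
- The final wrist reading for the nut (z 0.021 m) was poor because the coupler hides it. The scene network gave 0.0296 m against 0.029 m when seated.
- The picture limit was used up before the insertion, so that stage was checked only by numbers.

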